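# Close the terminal box and lock its quarter-turn fastener

### The job

Slide the steel cover of the terminal box fully shut, then lock its captive quarter-turn fastener: find by feel the angle at which the stud will push in, push it right in, turn it a quarter turn clockwise and let it spring back into its locking notch so that it holds by itself. Leave the loose bush, flange and bracket on the bench where they are.

Things in the scene. Friction and masses are not known exactly. Their poses are not given: they have to be found in the camera images.
- housing: Aluminium terminal box screwed to the bench, 104 wide (its x), 210 long (its y), 66 mm high; origin at the centre of its underside, z up. A flat steel cover, 94 mm wide, slides along the box's y axis in its top, between two guide lips (lip tops 66 mm, cover top 61 mm above the bench). The knob of a captive quarter-turn stud stands on the cover near its +y end.
- receptacle_mouth (a point): Fixed point in the box, 78 mm from its centre along its +y, 50 mm above the bench: centre of the stud's receptacle, always hidden under the cover. Its slot, 24 x 9 mm, points in a direction that is NOT known and cannot be seen: anywhere up to 0.70 rad (40 degrees) to either side of the box's y axis. (This point's own axes are the box's, not the slot's.)
- cover (a joint): How far the cover is slid open, in m, along the box's +y: 0 = fully shut against its stop, 0.10 = fully open; starts 0.045 to 0.09 open. Friction about 5 N. The knob rides on the cover, so the cover can be slid by gripping or pushing the knob. Shut, the stud stands over the receptacle.
- knob_top (a point): Top centre of the black winged knob, on the stud's axis, 110 mm above the bench while out. Wing: an upright bar 10 mm thick, 36 long (along this point's y axis), 28 high. Below it a round flange, 40 mm across, 5 thick, its upper side 28 mm below this point. Press on the flange or by the gripped wing. The stud turns and is pushed down about the vertical through this point.
- stud_turn (a joint): Knob angle in rad, anticlockwise from above positive; 0 = wing parallel to the box's y axis (half a turn on is the same). Turns freely (0.03 Nm) while out. A crossbar 20 x 5 mm under the cover, parallel to the wing, enters the slot only with the cover shut and the wing within about 0.2 rad of the slot. Right in, it turns only clockwise, a quarter turn from the slot to a stop.
- stud_push (a joint): How far the knob is down, in m: 0 out; about 0.002 crossbar blocked on the receptacle, wrongly turned; 0.012 to 0.014 right in, free to turn. Spring 2 N at 0, 5.5 N at 0.014; press with 8 to 15 N. Let go after the full quarter turn it springs up into its notch at about 0.009 (locked); let go in the slot it springs right out; let go between (over 0.3 rad turned) it stays at 0.012, unlocked.
- bronze_bush: Loose bronze flanged bush, 40 mm across, 26 mm high, origin at its underside; a bystander, not to be disturbed.
- flange: Loose turned aluminium flange, 64 mm across, 24 mm high, origin at its underside; a bystander, not to be disturbed.
- angle_bracket: Loose bent steel bracket, 55 x 42 x 50 mm, origin at its underside; a bystander, not to be disturbed.

How it is judged:
On the way, in this order (a step that is already met when the one before it is completed fails the run):
1. the cover is slid fully shut, with the stud still out (value of joint cover below 0.003 m and value of joint stud_push below 0.004 m), for 0.1 s.
2. the stud is pushed right in through the slot (value of joint cover below 0.004 m and value of joint stud_push above 0.0112 m), for 0.05 s.
At the end, for the whole second after the job is handed in: The cover is shut to within 4 mm of its stop and the stud, let go, rests in its locking notch: pushed in between 6.5 and 10.6 mm (neither sprung out at 0 nor still fully in at 12 mm) and at rest (value of joint cover below 0.004 m and value of joint stud_push between 0.0065 and 0.0106 m and velocity of joint stud_push between -0.005 and 0.005 m/s and velocity of joint stud_turn between -0.1 and 0.1 rad/s); the robot touches nothing.
It fails at once if the bronze bush is moved more than 20 mm (distance of bronze_bush from where it was at the start of the episode above 0.02 m).
It fails at once if the flange is moved more than 20 mm (distance of flange from where it was at the start of the episode above 0.02 m).
It fails at once if the angle bracket is moved more than 20 mm (distance of angle_bracket from where it was at the start of the episode above 0.02 m).
It also fails if it takes over 51 s, if anything falls off the work surface, if the arm or the gripper's body presses on something with over 40 N, if the wrist force passes 120 N, or if a joint passes its speed limit or range.

### The arm

A 6-joint arm with a two-finger parallel gripper is mounted at the origin on a cart in front of the work surface, level with it; the furniture and walls round the work are solid. World frame = base frame: x ahead of the robot, y to its left, z up, the work surface at z = 0. Lengths are in m, angles in rad, forces in N, time in s.
With the tool pointing down it reaches from about 0.375 to 0.975 m from the base axis. Payload 3.8 kg.
Tool frame: the origin (TCP) lies on the centre line of the jaws, within the pads' length; the fingertips stand 14 mm ahead of it and the grasp point (between the pads) lies 5 mm behind it; z points along the fingers, y is the line along which they close (so a half turn about z gives the same grasp; the last joint's range is limited). The gripper opens to 85 mm and grips with 20 to 120 N. Pads are 22 mm wide; open, the fingers measure 114 mm over their backs; the gripper's body (76 mm by 85 mm) begins 54 mm behind the grasp point. The pads swing forward as they close: fully open they stand 13 mm farther back than shut.
Start: joints at [1.27, 0.264, 1.604, -0, 1.274, -0.037], TCP at [0.176, 0.652, 0.245] pointing down, gripper open.
Joint ranges: [-2.63, 2.63], [-0.94, 2.18], [0.31, 2.57], [-1.31, 4.45], [0, 2.66], [-2.55, 2.55]. Speed limits (rad/s): [2.57, 2.57, 3.14, 3.14, 3.14, 3.14].

### API

Orientations are given as a rotation vector (axis times angle).
In Python, from workcell import bot, eyes, spot_in gives the robot as it stands.
- The arm moves only by the tool carry_out, never from a script. Its argument "series" is text: rows parted by semicolons, each of 4 numbers parted by spaces: the shift along the world's x, y, z in m, then the turn about the world's z in degrees. In form: tx ty tz roll; .... A call has 1 to 20 rows; each row shifts and turns the commanded pose from where the row before left it; what a row does not reach is not made up. A row lasts 1/8 s, in which the tool goes at most 62.5 mm and 10.7 degrees, less where a joint would pass 70% of its speed; a pose out of reach is approached as far as the arm can. A call is refused whole if a number of a shift passes 0.0625 or a number of a turn 10.7, either way. A call with a gripper value outside its range is refused whole. "jaw" is the gripper command: -1 is shut, 1 is fully open, values between are in proportion, set as the call begins (left out, the last holds). The fingers move at their own pace and stop on an object; "grip_force" is the grip in N (left out, the last holds). Time passes only in rows, so rows that do not move let the fingers close. It gives the time, the measured TCP pose, the force, the opening and the grip force at its end, in the units of the state.
- bot.read_state(): the state, without advancing time (a new reading comes with each control period).
- eyes.read_camera(name): name is "scene" or "top" or "wrist"; returns (picture, depth): 384x512x3 uint8, blue, green, red; 384x512 float32, m along the optical axis (not along the pixel's ray), 0 where there is no reading.
- eyes.get_calibration(name): a dict with "K" (3x3 intrinsics, pixels), "distortion" ([k1, k2, p1, p2, k3] as OpenCV has them; the pictures are not rectified), "position" and "rotation" of the camera in the world; the wrist camera has in their place "T_tool_cam" (4x4, takes a point from camera to tool coordinates, whose origin is the TCP and whose axes are the flange's). Camera axes: x right, y down, z forward; pixel columns grow to the right and rows downward; lengths in m; the calibration is good to about 2 mm. A picture is of the moment at which its call begins: read the wrist's pose just before it. get_calibration takes no time and is no camera call.
- bot.finish_job(): hands the job in; it is judged then, once.
Trained networks look in the newest picture that a camera, given by its name, has taken for a name from the list of things; names that differ only in an ending like _2 or _b are one class to them, and where a whole thing is asked for, a point or a joint stands for the part that bears it (a point fixed in the world has none). Each returns a list of dicts, best first, with "score" (0 to 1); they miss things now and then, are a little off and sometimes report something else, mostly with a low value. They report only what shows in the picture. A call takes as long as a camera call.
- spot_in(camera, target): "rect" ([centre column, centre row, width, height] in pixels, round what is visible of it).
The state is a dict: "time": time; "q": joint angles; "joint_vel": joint speeds; "joint_torque": joint torques, N m; "tool_pos": TCP position; "tcp_rot": TCP orientation; "wrist_force": force on the tool from outside, world axes, zero at the start; "torque": the same for the moment, N m; "width": opening from 0.0 (shut) to 1.0 (fully open); "grip_force": force on a finger pad.
Only numpy, scipy, OpenCV 4.12 (cv2) and the standard library are available. Lean on these libraries where they do the work, as an engineer would, in place of code of your own. Each camera call takes 0.05 s, during which the arm holds its last target. There are 200 camera calls.

## Working session

There is one attempt and no reset: what is moved stays moved. The work goes in short steps, Python scripts to look and compute and a tool call to move; the robot and the scene stay as the last step left them, time stands still between calls to the robot, and variables do not carry over. Pictures are saved under pics/ and viewed, at most 10 in all, crops included, and the job is handed in when it is done.

Besides the shell and the picture viewer there is one more tool, called after ">>>" by a JSON object that holds its "op" and its "data". carry_out: Moves the arm, as the interface text tells. Its arguments: {"type":"object","properties":{"series":{"type":"string"},"jaw":{"type":"number"},"grip_force":{"type":"number"}},"required":["series"]}

```bash
mkdir -p pics; cat > h.py <<'E'
import numpy as np, cv2
from workcell import bot, eyes, spot_in
from scipy.spatial.transform import Rotation as R
def cloud(cam):
    s=bot.read_state(); im,d=eyes.read_camera(cam); c=eyes.get_calibration(cam)
    K=np.array(c["K"]);D=np.array(c["distortion"],float)
    v,u=np.mgrid[:384,:512]
    n=cv2.undistortPoints(np.stack([u,v],-1).reshape(-1,1,2).astype(float),K,D).reshape(384,512,2)
    P=np.dstack([n[...,0]*d,n[...,1]*d,d])
    if "position" in c:
        r=np.array(c["rotation"],float); r=r if r.shape==(3,3) else R.from_rotvec(r).as_matrix()
        W=P@r.T+np.array(c["position"])
    else:
        T=np.array(c["T_tool_cam"]); W=P@T[:3,:3].T+T[:3,3]
        W=W@R.from_rotvec(s["tcp_rot"]).as_matrix().T+np.array(s["tool_pos"])
    W[d==0]=np.nan
    return im,d,W
E
python3 - <<'E'
from h import *
print(bot.read_state())
ims=[]
for c in("top","scene"):
    im,d,W=cloud(c); ims.append(im)
    for t in("housing","knob_top","bronze_bush","flange","angle_bracket"):
        for o in spot_in(c,t)[:1]:
            x,y,w,h=o["rect"]; p=W[int(y),int(x)]
            print(c,t,round(o["score"],2),np.round(o["rect"]),np.round(p,3))
    np.save(c+".npy",W)
cv2.imwrite("pics/top.png",ims[0]);cv2.imwrite("pics/scene.png",ims[1])
W=np.load("top.npy")
m=(W[...,2]>.1)&(W[...,2]<.118); print(m.sum(),np.nanmedian(W[m],0))
E
```

```text
{'time': 0.0, 'q': array([ 1.27007622e+00,  2.64758804e-01,  1.60541506e+00, -3.13224842e-05,
        1.27371172e+00, -3.68985465e-02]), 'joint_vel': array([-0.00015784, -0.00023476, -0.0004838 , -0.00072045, -0.0001097 ,
        0.00011271]), 'joint_torque': array([ 1.36259066e-03, -5.15119600e+01, -3.67311859e+01,  2.90738535e-04,
        1.29206452e-02,  2.06574470e-05]), 'tool_pos': array([0.17581668, 0.65094996, 0.24393603]), 'tcp_rot': array([-0.41314778, -3.11394697,  0.00355804]), 'wrist_force': array([-0.75484891,  0.55984615, -0.26611777]), 'torque': array([-0.00482826, -0.00971512, -0.05127   ]), 'grip_force': 0.0, 'width': 0.9987102147096629}
top housing 0.89 [282. 199. 105.  42.] [0.479 0.04  0.064]
top knob_top 0.58 [239. 203.  11.  15.] [0.465 0.16  0.11 ]
top bronze_bush 0.36 [284. 200.  99.  45.] [0.477 0.037 0.061]
top flange 0.85 [158. 185.  21.  17.] [0.52  0.406 0.02 ]
top angle_bracket 0.8 [147. 215.  11.  17.] [0.432 0.439 0.004]
scene housing 0.96 [257. 213.  66.  74.] [0.467 0.015 0.062]
scene bronze_bush 0.69 [260. 213.  66.  67.] [0.473 0.011 0.063]
scene flange 0.59 [229. 166.  14.  13.] [0.522 0.394 0.014]
scene angle_bracket 0.67 [205. 166.  17.  13.] [0.428 0.442 0.005]
1143 [ 0.70531141 -0.53429365  0.1072099 ]
```

```bash
python3 - <<'E'
import cv2,numpy as np
a=cv2.imread("pics/top.png")[140:260,120:380];cv2.imwrite("pics/topc.png",cv2.resize(a,None,fx=3,fy=3))
W=np.load("top.npy")
x,y,z=np.moveaxis(W,-1,0)
near=np.hypot(x-.47,y-.08)<.25
m=near&(z>.095)&(z<.12); print("knob",m.sum(),W[m].mean(0),cv2.minAreaRect((W[m][:,:2]*1000).astype(np.float32)))
m=near&(z>.055)&(z<.072); print("box",m.sum(),cv2.minAreaRect((W[m][:,:2]*1000).astype(np.float32)))
E
```

```text
knob 48 [0.46388302 0.1558187  0.10953305] ((464.2569580078125, 155.87339782714844), (35.287757873535156, 9.731703758239746), 12.390860557556152)
box 2568 ((477.03887939453125, 42.607269287109375), (104.90364837646484, 278.35247802734375), 6.18734884262085)
```

View pics/topc.png

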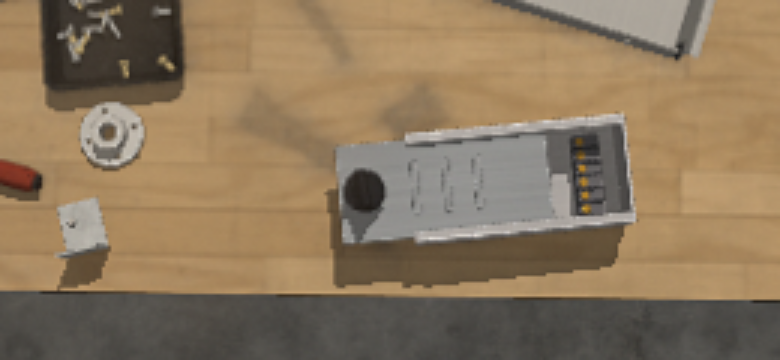

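The picture shows the box with its open end to the right. The knob is at about (362,190) in the crop, on the left (+y) end, and the bystanders are well to the left. The cover is open about 70 mm, the box yaw is about 6.2°, and the wing lies about 12° from world x.

>>> {"op": "carry_out", "data": {"series": "0.019 -0.033 0 -10.1;0.019 -0.033 0 -10.1;0.019 -0.033 0 -10.1;0.019 -0.033 0 -10.1;0.019 -0.033 0 -10.1;0.019 -0.033 0 -10.1;0.019 -0.033 0 -10.1;0.019 -0.033 0 -10.1;0.019 -0.033 0 -10.1;0.019 -0.033 0 -10.1;0.019 -0.033 0 -10.1;0.019 -0.033 0 -10.1;0.019 -0.033 0 -10.1;0.019 -0.033 0 -10.1;0.019 -0.033 0 -10.1;0 0 0 0;0 0 0 0", "jaw": 0.1, "grip_force": 60}}

```text
time: 2.72
tool_pos: [0.4608, 0.1568, 0.2453]
tcp_rot: [-3.119, -0.367, 0.0]
wrist_force: [-0.0, -0.2, 0.9]
width: 0.552
grip_force: 0.0
```

```bash
python3 - <<'E'
from h import *
s=bot.read_state(); M=R.from_rotvec(s["tcp_rot"]).as_matrix()
print(s["tool_pos"],s["q"],s["width"],s["wrist_force"],"ty",np.degrees(np.arctan2(M[1,1],M[0,1])))
im,d,W=cloud("wrist"); cv2.imwrite("pics/w1.png",im); np.save("w1.npy",W)
print(spot_in("wrist","knob_top")[:2])
x,y,z=np.moveaxis(W,-1,0)
near=np.hypot(x-.464,y-.156)<.05
m=near&(z>.102)&(z<.12); print("knob",m.sum(),W[m].mean(0),cv2.minAreaRect((W[m][:,:2]*1000).astype(np.float32)))
m=(np.hypot(x-.47,y-.08)<.25)&(z>.0635)&(z<.07); print("lips",m.sum(),cv2.minAreaRect((W[m][:,:2]*1000).astype(np.float32)))
E
```

```text
[0.46081783 0.15684907 0.24533914] [ 2.76501511e-01 -9.75994411e-02  1.99377807e+00  6.06974307e-04
  1.24547022e+00  1.61276893e+00] 0.551601626811844 [-0.04397467 -0.20147867  0.89948563] ty -76.57360128689596
[{'rect': [255.0, 179.1, 42.7, 44.3], 'score': 0.93}]
knob 448 [0.46513488 0.15589033 0.1086951 ] ((463.9403076171875, 155.44630432128906), (36.20833969116211, 9.836615562438965), 13.204533576965332)
lips 3924 ((479.9571533203125, 8.534477233886719), (104.94320678710938, 210.9784698486328), 6.408255100250244)
```

View pics/w1.png

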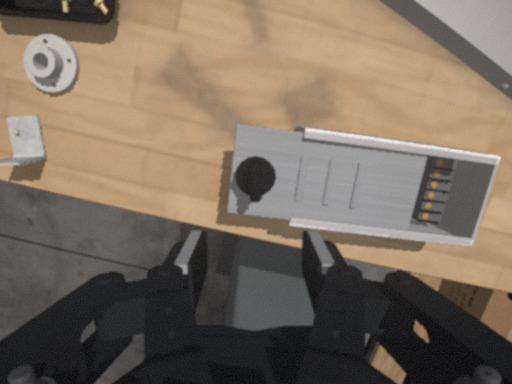

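The wrist view shows the knob at about (255,178) and the box lips clearly. Both views agree: knob at (0.464, 0.1555), wing at 13.2°, box yaw 6.4°, cover open about 70 mm. The jaw is already aligned with the wing, so I'll descend and grip.

>>> {"op": "carry_out", "data": {"series": "0.0015 -0.0007 -0.045 0;0.0015 -0.0008 -0.045 0;0 0 -0.035 0;0 0 -0.019 0;0 0 0 0;0 0 0 0"}}

```text
time: 3.58
tool_pos: [0.4645, 0.1559, 0.1022]
tcp_rot: [-3.12, -0.368, -0.002]
wrist_force: [-0.4, 0.5, 0.9]
width: 0.551
grip_force: 0.0
```

>>> {"op": "carry_out", "data": {"series": "0 0 0 0;0 0 0 0;0 0 0 0;0 0 0 0;0 0 0 0;0 0 0 0", "jaw": -1}}

```text
time: 4.32
tool_pos: [0.4646, 0.1556, 0.1016]
tcp_rot: [-3.12, -0.366, -0.002]
wrist_force: [0.5, 4.4, 1.4]
width: 0.099
grip_force: 63.2
```

>>> {"op": "carry_out", "data": {"series": "0.001 -0.009 0 0;0.001 -0.009 0 0;0.001 -0.009 0 0;0.001 -0.009 0 0;0.001 -0.009 0 0;0.001 -0.009 0 0;0.001 -0.009 0 0;0.0005 -0.0045 0 0;0.0003 -0.003 0 0;0 0 0 0;0 0 0 0"}}

```text
time: 5.7
tool_pos: [0.472, 0.0866, 0.1015]
tcp_rot: [-3.117, -0.364, -0.002]
wrist_force: [0.4, 10.8, 1.8]
width: 0.101
grip_force: 63.3
```

>>> {"op": "carry_out", "data": {"series": "0.0002 -0.0015 0 0;0.0002 -0.0015 0 0;0 0 0 0;0 0 0 0"}}

```text
time: 6.2
tool_pos: [0.4721, 0.086, 0.1015]
tcp_rot: [-3.112, -0.361, -0.001]
wrist_force: [-1.1, 20.6, 0.4]
width: 0.102
grip_force: 63.5
```

>>> {"op": "carry_out", "data": {"series": "-0.0002 0.002 0 9.5;0 0 0 9.5;0 0 0 9.5;0 0 0 9.5;0 0 0 0;0 0 -0.003 0;0 0 -0.003 0;0 0 0 0;0 0 0 0"}}

```text
time: 7.32
tool_pos: [0.4727, 0.0865, 0.1002]
tcp_rot: [-2.828, -1.358, -0.004]
wrist_force: [-13.1, 11.1, 33.0]
width: 0.098
grip_force: 68.2
```

>>> {"op": "carry_out", "data": {"series": "-0.002 0 0.0025 0;0 0 0 0;0 0 0 4;0 0 0 4;0 0 0 0"}}

```text
time: 7.95
tool_pos: [0.4721, 0.0865, 0.1005]
tcp_rot: [-2.727, -1.554, -0.01]
wrist_force: [-0.3, 14.7, 13.8]
width: 0.1
grip_force: 65.0
```

Pressing at about 14 N with the stud blocked. The wing is at 59°, so I'll sweep anticlockwise.

>>> {"op": "carry_out", "data": {"series": "0 0.001 0 4;0 0 0 4;0 0 0 4;0 0 0 4;0 0 0 0"}}

```text
time: 8.57
tool_pos: [0.4721, 0.0867, 0.1004]
tcp_rot: [-2.486, -1.92, -0.009]
wrist_force: [-0.6, 9.3, 12.7]
width: 0.102
grip_force: 64.9
```

>>> {"op": "carry_out", "data": {"series": "0 0 0 4;0 0 0 4;0 0 0 4;0 0 0 4;0 0 0 0"}}

```text
time: 9.2
tool_pos: [0.4721, 0.0867, 0.1]
tcp_rot: [2.195, 2.247, 0.009]
wrist_force: [0.1, 9.6, 9.7]
width: 0.102
grip_force: 64.4
```

>>> {"op": "carry_out", "data": {"series": "0 0 -0.0005 4;0 0 0 4;0 0 0 4;0 0 0 4;0 0 0 0"}}

```text
time: 9.82
tool_pos: [0.472, 0.0867, 0.0984]
tcp_rot: [1.86, 2.53, 0.009]
wrist_force: [2.5, 10.5, 1.7]
width: 0.098
grip_force: 63.3
```

>>> {"op": "carry_out", "data": {"series": "0 0 -0.003 0;0 0 -0.003 0;0 0 -0.003 0;0 0 -0.002 0;0 0 0 0;0 0 0 0"}}

```text
time: 10.58
tool_pos: [0.4721, 0.0868, 0.0885]
tcp_rot: [1.861, 2.53, 0.009]
wrist_force: [0.0, 10.4, 11.5]
width: 0.105
grip_force: 64.5
```

>>> {"op": "carry_out", "data": {"series": "0 0 -0.001 0;0 0 0 0;0 0 0 0"}}

```text
time: 10.95
tool_pos: [0.4722, 0.0868, 0.0884]
tcp_rot: [1.861, 2.53, 0.009]
wrist_force: [-2.7, 10.0, 16.6]
width: 0.101
grip_force: 65.6
```

>>> {"op": "carry_out", "data": {"series": "0 0 0.0005 -8;0 0 0 -8;0 0 0 -8;0 0 0 -8;0 0 0 -8;0 0 0 -8;0 0 0 -8;0 0 0 -8;0 0 0 -8;0 0 0 0"}}

```text
time: 12.2
tool_pos: [0.4721, 0.0867, 0.0885]
tcp_rot: [-2.992, -0.951, -0.008]
wrist_force: [-2.0, 10.2, 14.0]
width: 0.106
grip_force: 65.0
```

```bash
python3 -c "
from h import *
s=bot.read_state();print(s['torque'],s['q'],s['width'])"
```

```text
[ 1.83744757  0.37375458 -0.03432114] [0.12738229 0.05037137 2.16428081 0.00408781 0.92245906 1.08033425] 0.10579109665513614
```

>>> {"op": "carry_out", "data": {"series": "0 0 0 -5;0 0 0 -5;0 0 0 -4;0 0 0 0"}}

```text
time: 12.7
tool_pos: [0.4721, 0.0867, 0.0884]
tcp_rot: [-3.085, -0.58, -0.007]
wrist_force: [-1.7, 9.7, 13.9]
width: 0.098
grip_force: 65.1
```

```bash
python3 -c "
from h import *
s=bot.read_state();print(s['torque'],s['tcp_rot'])"
```

```text
[ 1.78191527  0.37586893 -0.0711128 ] [-3.08455993 -0.57970436 -0.00719376]
```

>>> {"op": "carry_out", "data": {"series": "0 0 0 -4;0 0 0 -4;0 0 0 0"}}

```text
time: 13.08
tool_pos: [0.472, 0.0867, 0.0884]
tcp_rot: [-3.117, -0.363, -0.007]
wrist_force: [-2.5, 10.5, 13.8]
width: 0.099
grip_force: 65.1
```

```bash
python3 -c "
from h import *
s=bot.read_state();print(s['torque'],s['tcp_rot'],np.degrees(2*np.arctan2(s['tcp_rot'][1],s['tcp_rot'][0]))%360)"
```

```text
[ 1.79424166  0.36699273 -0.02106419] [-3.11715102 -0.36322833 -0.00668107] 13.29291761106623
```

>>> {"op": "carry_out", "data": {"series": "0 0 0 -4;0 0 0 -4;0 0 0 0"}}

```text
time: 13.45
tool_pos: [0.4721, 0.0867, 0.0885]
tcp_rot: [-3.135, -0.146, -0.007]
wrist_force: [-2.1, 10.8, 13.7]
width: 0.102
grip_force: 65.1
```

```bash
python3 -c "
from h import *
s=bot.read_state();print(s['torque'],np.degrees(2*np.arctan2(s['tcp_rot'][1],s['tcp_rot'][0]))%360)"
```

```text
[1.86383211 0.3826294  0.19256111] 5.316198160286319
```

>>> {"op": "carry_out", "data": {"series": "0 0 0 -4;0 0 0 -3;0 0 0 0"}}

```text
time: 13.82
tool_pos: [0.472, 0.0867, 0.0885]
tcp_rot: [-3.138, 0.045, -0.006]
wrist_force: [-2.0, 9.6, 14.8]
width: 0.101
grip_force: 65.3
```

```bash
python3 -c "
from h import *
s=bot.read_state();print(s['torque'],np.degrees(2*np.arctan2(s['tcp_rot'][1],s['tcp_rot'][0]))%360)"
```

```text
[2.02358495 0.2802726  0.28988751] 358.3630343222553
```

Torque builds below about 8°, so the stop is reached. Next I'll ease up into the notch, then release.

>>> {"op": "carry_out", "data": {"series": "0 0 0.002 0;0 0 0.002 0;0 0 0.001 0;0 0 0 0;0 0 0 0"}}

```text
time: 14.45
tool_pos: [0.4718, 0.0867, 0.0925]
tcp_rot: [-3.138, 0.045, -0.006]
wrist_force: [1.1, 10.5, 6.6]
width: 0.102
grip_force: 64.1
```

>>> {"op": "carry_out", "data": {"series": "0 0 0 0;0 0 0 0;0 0 0 0;0 0 0 0", "jaw": 0.1}}

```text
time: 14.95
tool_pos: [0.4696, 0.0843, 0.0904]
tcp_rot: [3.141, -0.045, -0.002]
wrist_force: [-0.2, -0.2, 0.5]
width: 0.543
grip_force: 0.0
```

>>> {"op": "carry_out", "data": {"series": "0 0 0.02 0;0 0 0.04 0;0 0 0.05 0;0 0 0.045 0;0 0 0 0;0 0 0 0"}}

```text
time: 15.7
tool_pos: [0.4696, 0.0845, 0.2452]
tcp_rot: [3.141, -0.044, -0.001]
wrist_force: [0.0, 0.4, 0.3]
width: 0.55
grip_force: 0.0
```

```bash
python3 - <<'E'
from h import *
im,d,W=cloud("wrist"); cv2.imwrite("pics/w2.png",im)
x,y,z=np.moveaxis(W,-1,0)
m=(np.hypot(x-.472,y-.086)<.04)&(z>.092)&(z<.12); print("knob",m.sum(),np.median(W[m],0),cv2.minAreaRect((W[m][:,:2]*1000).astype(np.float32)))
m=(np.hypot(x-.48,y-.01)<.2)&(z>.0635)&(z<.07); print("lips",np.median(W[m],0),cv2.minAreaRect((W[m][:,:2]*1000).astype(np.float32)))
print(bot.read_state()["wrist_force"])
E
```

```text
knob 410 [0.47301282 0.08576726 0.10016518] ((471.7852783203125, 85.955810546875), (35.44162368774414, 9.932716369628906), 0.5093669891357422)
lips [0.51433705 0.00210716 0.06527289] ((480.0089416503906, 8.449028015136719), (104.79571533203125, 209.85733032226562), 6.165656089782715)
[-0.3123297  -1.08253029  0.50758253]
```

View pics/w2.png

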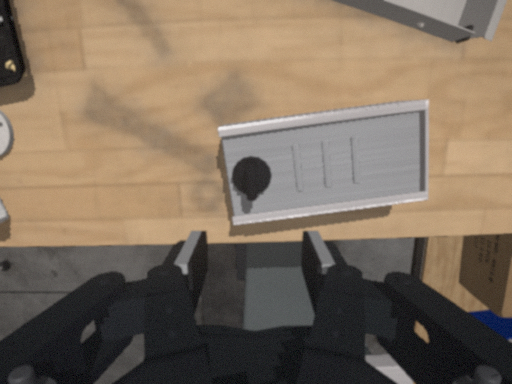

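The picture shows the cover shut and the knob at (251,177). Its top measures 8.5 mm lower than when it was out, so it is in the locking notch (about 9 mm) rather than at 12 mm.

```bash
python3 -c "
from workcell import bot
print(bot.finish_job())"
```

```text
the job is handed in; nothing more can be done
None
```

The cover is shut and the stud is turned to its stop and held in its locking notch, about 8.5 mm down by camera. I didn't touch the bush, flange or bracket, though the bush was never positively located in the images. The job was handed in at about 16 s, and no verdict came back.

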